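Seat a housing in the guides of a test nest and lock the keeper

TASK

Lay the white housing flat in the wide mouth of the test nest's guides, lengthwise, and let go of it. Then push it along the guides with the closed fingertips until it is fully home against the blue bumper plate of the end stop, and press it there with about 10 N for half a second, never with more than 20 N. Finally swing the red keeper shut across behind it and let go, leaving the housing home and the other things on the bench alone.

Things in the scene. Friction and masses are not known exactly. Their poses are not given: they have to be found in the camera images.
- housing: Loose white flat plastic box, 66 x 88 x 21 mm (own x, y, z), 0.1 to 0.18 kg, plain block, both ends alike. It lies flat; its long axis is its own y. Origin: centre of its underside. At the start it lies on the bench to the right (-y) of the nest, its long axis within 0.6 rad of world x.
- nest: Test nest, fixed to the bench: aluminium base plate 8 mm thick (own x -135 to +75 mm, y +-73 mm) with two black guide rails, 10 mm thick, tops 20 mm above the bench. Origin: on bench level, midway between the rails, where flare and parallel part meet; +x is the direction of insertion, z up. From x = 0 to the end stop the rails are parallel, 69 mm apart inside.
- mouth (a point): Middle of the mouth of the guides, on the base plate's top (8 mm above the bench), at nest x = -58 mm, axes as the nest. From nest x = 0 back to here the rails flare by 20 degrees each side, to 111 mm apart inside. On the robot's side of this point the plate is bare for 77 mm more, so fingers have room beside a housing laid there.
- end_stop: Steel block across the far end of the guides, 12 x 69 mm, top 34 mm above the bench, orange cap. Origin: bench level, under its face that looks to the mouth (nest x = +62 mm), axes as the nest. In front of that face a rigid blue bumper plate, 50 mm wide, projects 2 to 14 mm, set anew each time and not measured: feel for it. So a home housing's tail is at nest x -28 to -40 mm.
- plunger (a joint): Travel, m, of the small brass sensing plunger (6 mm round) in the middle of the bumper plate: 0 is out, standing 4 mm proud of the plate; the housing's end pushes it in, and at 0.004 it is flush: the housing bears on the plate. Very light spring (0.2 N), which cannot push the housing back.
- keeper (a joint): Hinge of the red keeper bar, rad. 0: shut, the bar points to the nest's -y across the guides, 3 to 15 mm behind a home housing. Grows clockwise seen from above: back past the nest's -x, then outward to +y; 2.7 is its limit. Starts open, 2.0 to 2.5. Light friction (0.04 N m), stays where left. Bar 12 mm wide, 86 mm long, 22 to 32 mm above the bench (a seated housing's top: 29 mm).
- keeper_pin (a point): Grip point of the keeper: on the axis of the upright black round pin (12 mm diameter, 34 mm long, from the bar's top at 32 mm up to 66 mm above the bench) near the bar's free end, 70 mm from the hinge axis. The point is 54 mm above the bench.
- keeper_hinge (a point): Point on the keeper's vertical hinge axis, 27 mm above the bench, at nest x = -49 mm, y = +56 mm. The hinge bolt's head rises to 36 mm above the bench.
- bottle: Bystander: grey bottle with red nozzle, 53 mm diameter, 158 mm tall, loose, upright. Origin: centre of its underside.
- cutters: Bystander: red-handled cutters lying flat, 53 x 152 x 14 mm, loose. Origin: centre of the underside.
- flux_tin: Bystander: white round tin, 50 mm diameter, 19 mm high, loose. Origin: centre of its underside.
- spare_wheel: Bystander: black wheel lying flat, 65 mm diameter, 21 mm high, loose. Origin: centre of its underside.
Things that resemble listed ones, but are neither listed nor needed, are in the scene too. What is shaped like the housing but green is not meant.

How it is judged:
By the outcome, as a careful person would: the job done as asked, in the order asked, and still so for the second after the job is handed in, with the robot touching nothing.
It also fails if it takes over 67 s, if anything falls off the work surface, if the arm or the gripper's body presses on something with over 40 N, if the wrist force passes 120 N, or if a joint passes its speed limit or range.

ROBOT

A 7-joint arm with a two-finger parallel gripper is mounted at the origin on a cart in front of the work surface, level with it; the furniture and walls round the work are solid. World frame = base frame: x ahead of the robot, y to its left, z up, the work surface at z = 0. Lengths are in m, angles in rad, forces in N, time in s.
With the tool pointing down it reaches from about 0.425 to 0.875 m from the base axis. Payload 8.4 kg.
Tool frame: the origin (TCP) lies on the centre line of the jaws, within the pads' length; the fingertips stand 17 mm ahead of it and the grasp point (between the pads) lies 2 mm behind it; z points along the fingers, y is the line along which they close (so a half turn about z gives the same grasp; the last joint's range is limited). The gripper opens to 85 mm and grips with 20 to 120 N. Pads are 22 mm wide; open, the fingers measure 114 mm over their backs; the gripper's body (76 mm by 85 mm) begins 54 mm behind the grasp point. The pads swing forward as they close: fully open they stand 13 mm farther back than shut.
Start: joints at [1.011, 0.333, 0.04, 1.465, -0.013, 1.343, -0.059], TCP at [0.289, -0.582, 0.248] pointing down, gripper open.
Joint ranges: [-2.58, 2.58], [-0.38, 2.09], [-1.3, 1.39], [0.25, 2.4], [-1.5, 4.64], [0.08, 2.09], [-2.65, 2.65]. Speed limits (rad/s): [2.22, 2.22, 2.79, 2.79, 3.14, 3.14, 3.14].

INTERFACE

Orientations are given as a unit quaternion [x, y, z, w].
In Python, from bench import bot gives the robot as it stands.
- The arm moves only by the shell command python3 -m jog 'ROWS' [FORCE]. ROWS is a JSON object of lists of equal length, an entry for each row: "gripper": the finger opening in mm, from 0 to 85.4; "linear": the shift along the world's x, y, z in mm, a list of three; "twist": the turn, a rotation vector about the world's x, y, z in rad, a list of three. A call has 1 to 5 rows; each row shifts and turns the commanded pose from where the row before left it; what a row does not reach is not made up. A row lasts 1/12 s, in which the tool goes at most 41.7 mm and 7.16 degrees, less where a joint would pass 70% of its speed; a pose out of reach is approached as far as the arm can. A call with a gripper value outside its range is refused whole. The fingers move at their own pace and stop on an object; FORCE is the grip in N (left out, the last holds). Time passes only in rows, so rows that do not move let the fingers close. It gives the time, the measured TCP pose, the force, the opening and the grip force at its end, in the units of the state.
- bot.observe(): the state, without advancing time (a new reading comes with each control period).
- bot.get_image(name): name is "scene" or "side" or "wrist"; returns the picture (384x512x3 uint8, blue, green, red); there is no depth.
- bot.camera_info(name): a dict with "fx", "fy", "cx", "cy" (pixels), "R" (3x3) and "t" (3): a world point X has camera coordinates R X + t; the wrist camera has in their place "mount" (4x4, takes a point from camera to tool coordinates, whose origin is the TCP and whose axes are the flange's). Camera axes: x right, y down, z forward; pixel columns grow to the right and rows downward; lengths in m; the calibration is good to about 2 mm. A picture is of the moment at which its call begins: read the wrist's pose just before it. camera_info takes no time and is no camera call.
- bot.job_done(): hands the job in; it is judged then, once.
The state is a dict: "t": time; "joint_positions": joint angles; "dq": joint speeds; "tau": joint torques, N m; "ee_pos": TCP position; "tcp_rot": TCP orientation; "contact_force": force on the tool from outside, world axes, zero at the start; "moment": the same for the moment, N m; "grip_width": finger opening in m; "finger_force": force on a finger pad.
Only numpy, scipy, OpenCV 4.12 (cv2) and the standard library are available. Lean on these libraries where they do the work, as an engineer would, in place of code of your own. Each camera call takes 0.05 s, during which the arm holds its last target. There are 200 camera calls.

## Working session

There is one attempt and no reset: what is moved stays moved. The work goes in short steps, Python scripts to look and compute and a shell command to move; the robot and the scene stay as the last step left them, time stands still between calls to the robot, and variables do not carry over. Pictures are saved under pics/ and viewed, at most 10 in all, crops included, and the job is handed in when it is done.

```bash
mkdir -p pics; ls
python3 - <<'E'
from bench import bot
import cv2
o=bot.observe()
for k in o: print(k,o[k])
for n in("scene","side"):
    cv2.imwrite(f"pics/{n}0.png",cv2.resize(bot.get_image(n),(800,600),interpolation=cv2.INTER_CUBIC)); print(n,bot.camera_info(n))
print(bot.camera_info("wrist"))
E
```

```text
pics
t 0.0
joint_positions [ 1.0107867   0.33390223  0.03987023  1.46627928 -0.0134309   1.34329448
 -0.0585055 ]
dq [ 1.21447341e-03 -9.96412025e-04  5.15440633e-04 -1.30829320e-03
  4.10127710e-04  1.48934983e-04  2.48445195e-05]
tau [ 5.62822315e-04 -6.58560848e+01  1.36579189e+00 -4.05566704e+01
  1.66380132e-02  1.25928535e-02 -1.70864104e-05]
ee_pos [ 0.28883296 -0.58182038  0.24742287]
tcp_rot [ 9.73576729e-01  2.28358707e-01 -2.22613487e-04 -7.77474131e-04]
contact_force [-0.17607056  0.39303747  0.11246245]
moment [-0.00533593 -0.03388279  0.04362043]
finger_force 0.0
grip_width 0.08565854775220019
scene {'fx': 431.068402390743, 'fy': 431.068402390743, 'cx': 259.86486211663856, 'cy': 192.60950567777815, 'R': array([[-0.47960648,  0.87741137,  0.01126569],
       [ 0.69403539,  0.38716374, -0.60697539],
       [-0.53692877, -0.28329054, -0.79464078]]), 't': array([ 0.31012797, -0.35458328,  1.42983058])}
side {'fx': 443.9517462784725, 'fy': 443.9517462784725, 'cx': 256.18386626125516, 'cy': 185.81439325824988, 'R': array([[-0.38871144,  0.92117266,  0.01855646],
       [ 0.53016354,  0.24009678, -0.81319134],
       [-0.75354498, -0.30625882, -0.58170052]]), 't': array([ 0.26647944, -0.26810457,  1.67701226])}
{'fx': 331.0411896728051, 'fy': 331.0411896728051, 'cx': 260.24713651821907, 'cy': 182.59650169998298, 'mount': array([[ 1.95207941e-03, -9.49058356e-01, -3.15094314e-01,
         8.13640874e-02],
       [ 9.99998088e-01,  1.81669712e-03,  7.23351967e-04,
        -7.25638868e-04],
       [-1.14072295e-04, -3.15095124e-01,  9.49060088e-01,
        -1.25248848e-01],
       [ 0.00000000e+00,  0.00000000e+00,  0.00000000e+00,
         1.00000000e+00]])}
```

View pics/scene0.png

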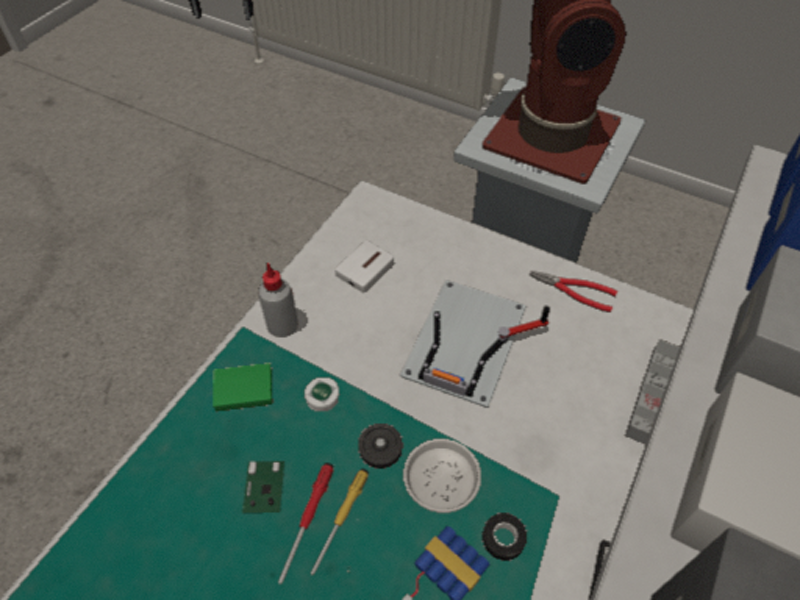

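View pics/side0.png

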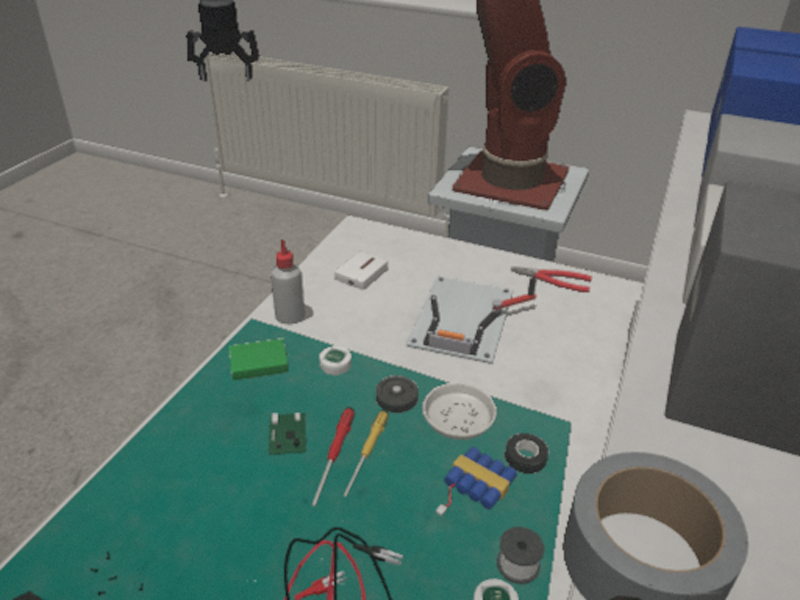

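Scene view: the white housing is at (365,264) of 800x600, and the nest plate's corners are (447,283), (527,304), (490,404), (402,376). The keeper's pin top is at (546,311). In the side view the housing is at (362,268) and the pin top at (532,277). The bottle is at (280,305), near the housing, and the cutters are at (580,290).

```bash
cat > h.py <<'E'
import numpy as np, cv2
from scipy.spatial.transform import Rotation as Rn
from bench import bot
def cam(n, o=None):
    c=bot.camera_info(n); K=np.array([[c['fx'],0,c['cx']],[0,c['fy'],c['cy']],[0,0,1]])
    if n!='wrist': return K,np.array(c['R']),np.array(c['t'])
    o=o or bot.observe(); T=np.eye(4); T[:3,:3]=Rn.from_quat(o['tcp_rot']).as_matrix(); T[:3,3]=o['ee_pos']
    W=np.linalg.inv(T@np.array(c['mount'])); return K,W[:3,:3],W[:3,3]
def plane(C,uv,z):
    K,R,t=C; d=R.T@np.linalg.solve(K,[uv[0],uv[1],1]); c=-R.T@t
    return c+d*(z-c[2])/d[2]
def tri(Cs,uvs):
    P=[K@np.c_[R,t] for K,R,t in Cs]
    X=cv2.triangulatePoints(P[0],P[1],np.array(uvs[0],float),np.array(uvs[1],float)).ravel(); return X[:3]/X[3]
def proj(C,X): K,R,t=C; p=K@(R@np.array(X)+t); return p[:2]/p[2]
E
python3 - <<'E'
from h import *
np.set_printoptions(precision=4,suppress=True)
S,D=cam('scene'),cam('side'); f=lambda u:(np.array(u)+.5)/1.5625-.5
print('house',tri((S,D),(f((365,264)),f((362,268)))))
print('pin',tri((S,D),(f((546,311)),f((532,277)))))
for p in((447,283),(527,304),(490,404),(402,376)): print('plate',plane(S,f(p),.008))
for p in((365,242),(394,260),(363,288),(335,266)): print('h',plane(S,f(p),.021))
print('bottle',plane(S,f((282,328)),0.0),'hinge',plane(S,f((503,331)),.036),plane(S,f((546,311)),.066))
E
```

```text
house [ 0.5155 -0.1534  0.0147]
pin [0.5084 0.1698 0.0807]
plate [ 0.4786 -0.0114  0.008 ]
plate [0.4534 0.1278 0.008 ]
plate [0.6588 0.1519 0.008 ]
plate [0.6806 0.0108 0.008 ]
h [ 0.4756 -0.1782  0.021 ]
h [ 0.4874 -0.112   0.021 ]
h [ 0.5678 -0.1272  0.021 ]
h [ 0.5496 -0.1949  0.021 ]
bottle [ 0.6922 -0.2102  0.    ] hinge [0.5442 0.1194 0.036 ] [0.4968 0.1685 0.066 ]
```

```bash
python3 -m jog '{"gripper":[85,85,85,85,85],"linear":[[16,38,4],[16,38,4],[16,38,4],[16,38,4],[16,38,4]],"twist":[[0,0,-0.11],[0,0,-0.11],[0,0,-0.11],[0,0,-0.11],[0,0,-0.11]]}'
python3 -m jog '{"gripper":[85,85,85,85,85],"linear":[[16,38,4],[16,38,4],[16,38,4],[16,38,4],[16,38,4]],"twist":[[0,0,0],[0,0,0],[0,0,0],[0,0,0],[0,0,0]]}'
python3 -m jog '{"gripper":[85,85,85,85,85],"linear":[[16,38,0],[16,38,0],[16,38,0],[0,0,0],[0,0,0]],"twist":[[0,0,0],[0,0,0],[0,0,0],[0,0,0],[0,0,0]]}'
python3 - <<'E'
from h import *
o=bot.observe(); print(o['t'],o['ee_pos'],Rn.from_quat(o['tcp_rot']).as_matrix()[:,0],o['contact_force'],o['joint_positions'])
im=bot.get_image('wrist'); cv2.imwrite('pics/w1raw.png',im)
import pickle; pickle.dump(cam('wrist',o),open('w1.pkl','wb'))
cv2.imwrite('pics/w1.png',cv2.resize(im,(800,600),interpolation=cv2.INTER_CUBIC))
E
```

```text
t: 0.52
ee_pos: [0.3692, -0.3902, 0.2681]
tcp_rot: [0.999, -0.047, -0.0, -0.0]
contact_force: [0.8, -0.3, 0.6]
grip_width: 0.0846
finger_force: 0.0
t: 0.93
ee_pos: [0.4491, -0.2002, 0.2884]
tcp_rot: [0.999, -0.045, -0.0, 0.0]
contact_force: [0.6, -0.7, 0.0]
grip_width: 0.0849
finger_force: 0.0
t: 1.35
ee_pos: [0.4975, -0.0854, 0.288]
tcp_rot: [0.999, -0.042, -0.0, -0.0]
contact_force: [-0.5, -0.7, -1.0]
grip_width: 0.0849
finger_force: 0.0
1.35 [ 0.49747525 -0.08535417  0.28796627] [ 9.96479643e-01 -8.38329486e-02 -5.97359755e-04] [-0.45434279 -0.71196863 -1.03808085] [ 0.41593275  0.03718219 -0.34100746  1.73484403  0.01215006  1.37231276
 -1.58198791]
```

View pics/w1.png

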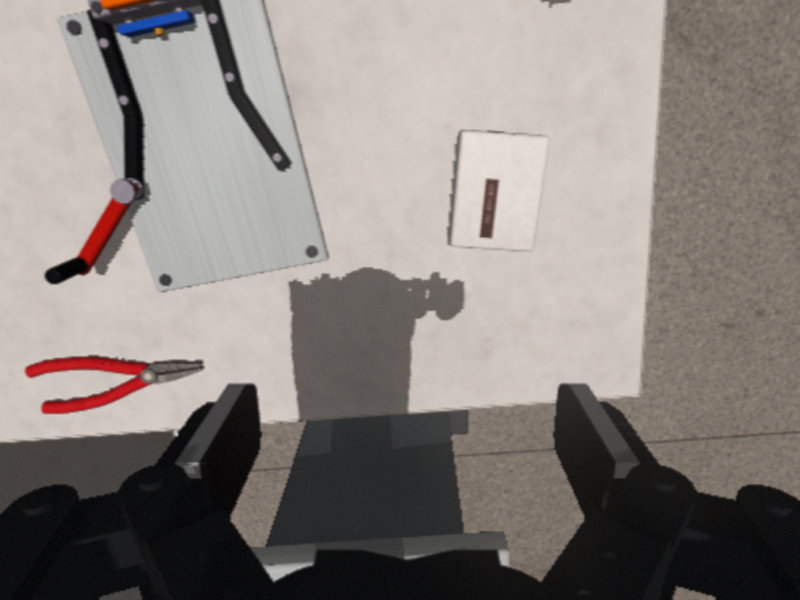

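Wrist view: the housing's top corners are (462,131), (548,136), (534,251), (451,245). The nest plate's corners are (327,259), (163,291), (58,17). The keeper's hinge head is at (123,190), the pin top at (55,275) and its base at (82,265). The blue bumper is at (155,22).

```bash
cat > m1.py <<'E'
from h import *
import pickle
np.set_printoptions(precision=4,suppress=True)
C=pickle.load(open('w1.pkl','rb')); S=cam('scene'); f=lambda u:(np.array(u)+.5)/1.5625-.5
H=[plane(C,f(p),.021) for p in((462,131),(548,136),(534,251),(451,245))]
for p in H: print('H',p)
far,near=(H[0]+H[1])/2,(H[2]+H[3])/2
print('centre',np.mean(H,0),'yaw',np.arctan2(*(far-near)[1::-1]), np.linalg.norm(far-near),np.linalg.norm(H[0]-H[1]))
print('H tri',tri((C,S),(f((499,191)),f((365,264)))))
P=[plane(C,f(p),.008) for p in((327,259),(163,291),(58,17))]
for p in P: print('P',p)
print('len',np.linalg.norm(P[1]-P[2]),np.linalg.norm(P[1]-P[0]))
yaw=np.arctan2(*(P[2]-P[1])[1::-1]); y2=np.arctan2(*(P[1]-P[0])[1::-1])-np.pi/2; print('yaw',yaw,y2)
y=(yaw+y2)/2; R=lambda v:np.array([np.cos(y)*v[0]-np.sin(y)*v[1],np.sin(y)*v[0]+np.cos(y)*v[1]])
O=[P[0][:2]-R((-.135,-.073)),P[1][:2]-R((-.135,.073)),P[2][:2]-R((.075,.073))]; print('O',O)
o=np.mean(O,0)
for n,v in(('mouth',(-.058,0)),('hinge',(-.049,.056)),('stop',(.062,0))): print(n,o+R(v))
print('hinge seen',plane(C,f((123,190)),.036),'pin base',plane(C,f((82,265)),.032),'pin top',plane(C,f((55,275)),.066))
print('pin tri',tri((C,S),(f((55,275)),f((546,311)))))
E
python3 m1.py
```

```text
H [ 0.563  -0.1302  0.021 ]
H [ 0.5544 -0.1925  0.021 ]
H [ 0.4685 -0.1819  0.021 ]
H [ 0.4787 -0.1175  0.021 ]
centre [ 0.5162 -0.1555  0.021 ] yaw -0.13563495932807446 0.08587420770026964 0.06289541043821996
H tri [ 0.5157 -0.1557  0.0143]
P [ 0.4719 -0.0174  0.008 ]
P [0.4558 0.1216 0.008 ]
P [0.6627 0.1483 0.008 ]
len 0.20859445246197655 0.13993215805861692
yaw 0.1284531369318574 0.11565267910362032
O [array([0.5971, 0.0715]), array([0.5987, 0.0655]), array([0.5971, 0.0667])]
mouth [0.5401 0.0608]
hinge [0.5422 0.1175]
stop [0.6592 0.0754]
hinge seen [0.5428 0.1179 0.036 ] pin base [0.4889 0.166  0.032 ] pin top [0.4912 0.164  0.066 ]
pin tri [0.4908 0.168  0.0594]
```

```bash
python3 -m jog '{"gripper":[85,85,85,85,85],"linear":[[0,-17,-39],[0,-17,-39],[0,-17,-39],[-1,-16,-38],[0,0,0]],"twist":[[0,0,-0.05],[0,0,0],[0,0,0],[0,0,0],[0,0,0]]}'
python3 - <<'E'
from h import *
import pickle
o=bot.observe(); print(o['t'],o['ee_pos'],Rn.from_quat(o['tcp_rot']).as_matrix()[:,0],o['contact_force'])
im=bot.get_image('wrist'); pickle.dump(cam('wrist',o),open('w2.pkl','wb'))
cv2.imwrite('pics/w2.png',cv2.resize(im,(800,600),interpolation=cv2.INTER_CUBIC))
E
```

```text
t: 1.82
ee_pos: [0.4903, -0.1583, 0.1283]
tcp_rot: [0.997, -0.073, -0.006, -0.0]
contact_force: [-1.2, -0.6, -0.5]
grip_width: 0.0849
finger_force: 0.0
1.8167 [ 0.49028969 -0.15829601  0.12831026] [ 0.9893489  -0.14513049 -0.01122043] [-1.18017708 -0.63402168 -0.49254702]
```

View pics/w2.png

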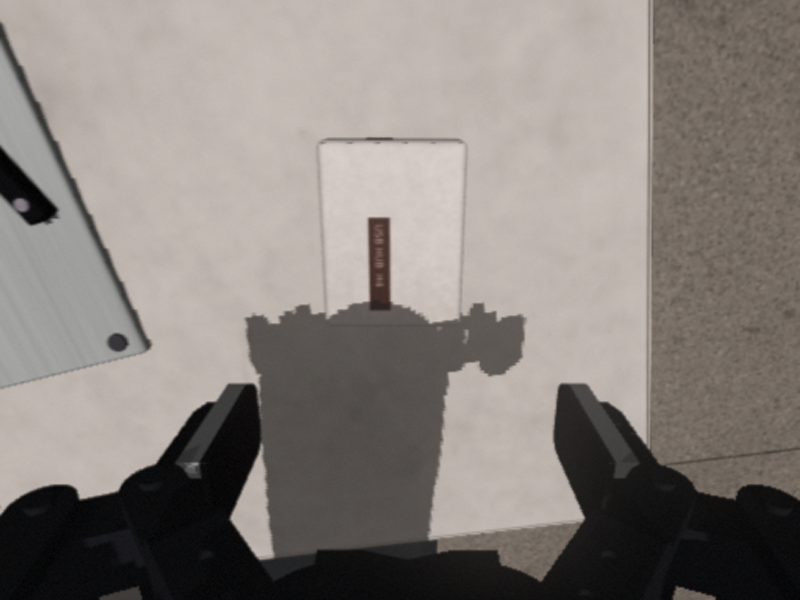

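Close wrist view: the housing's top corners are (319,142), (466,142), (461,325), (327,325). The plate's near right corner is (150,348).

Run:
```python
from h import *
import pickle
np.set_printoptions(precision=4,suppress=True)
C=pickle.load(open('w2.pkl','rb'));C1=pickle.load(open('w1.pkl','rb')); f=lambda u:(np.array(u)+.5)/1.5625-.5
a=((319,142),(466,142),(461,325),(327,325)); b=((462,131),(548,136),(534,251),(451,245))
H=[plane(C,f(p),.021) for p in a]
for p,q in zip(a,b): print('H',plane(C,f(p),.021),tri((C,C1),(f(p),f(q))))
far,near=(H[0]+H[1])/2,(H[2]+H[3])/2
print('centre',np.mean(H,0),'yaw',np.arctan2(*(far-near)[1::-1]), np.linalg.norm(far-near),np.linalg.norm(H[0]-H[1]))
print('plate',plane(C,f((150,348)),.008),tri((C,C1),(f((150,348)),f((327,259)))))
o=bot.observe(); print(o['t'],o['ee_pos'],Rn.from_quat(o['tcp_rot']).as_rotvec())
```

```text
H [ 0.5633 -0.1298  0.021 ] [ 0.5632 -0.13    0.0223]
H [ 0.5542 -0.1927  0.021 ] [ 0.5542 -0.1928  0.0198]
H [ 0.469  -0.1812  0.021 ] [ 0.4692 -0.1814  0.0222]
H [ 0.4784 -0.1166  0.021 ] [ 0.4794 -0.1173  0.0238]
centre [ 0.5162 -0.1551  0.021 ] yaw -0.14428290686927978 0.08592728700485662 0.06354955588433964
plate [ 0.4736 -0.0198  0.008 ] [ 0.4708 -0.0163  0.0022]
1.8667 [ 0.4923 -0.1567  0.1319] [-3.1324  0.2267  0.0122]
```

```bash
python3 -m jog '{"gripper":[85,85,85,85,85],"linear":[[0,0,-35],[0,0,-35],[0,0,-30],[0,0,-6],[0,0,0]],"twist":[[0,0,0],[0,0,0],[0,0,0],[0,0,0],[0,0,0]]}'
python3 -m jog '{"gripper":[85],"linear":[[0,0,0]],"twist":[[0,0,0]]}'
```

```text
t: 2.28
ee_pos: [0.4955, -0.154, 0.0296]
tcp_rot: [0.998, -0.07, -0.001, -0.0]
contact_force: [-0.6, 0.1, 0.1]
grip_width: 0.0849
finger_force: 0.0
t: 2.37
ee_pos: [0.4974, -0.1544, 0.0318]
tcp_rot: [0.998, -0.07, 0.001, 0.0]
contact_force: [0.9, -0.6, -0.1]
grip_width: 0.0852
finger_force: 0.0
```

```bash
python3 -m jog '{"gripper":[85,85,58,58,58],"linear":[[0,1,-6],[0,1,-5],[0,0,0],[0,0,0],[0,0,0]],"twist":[[0,0,0],[0,0,0],[0,0,0],[0,0,0],[0,0,0]]}' 30
python3 -m jog '{"gripper":[58,58,58,58],"linear":[[0,0,0],[0,0,0],[0,0,0],[0,0,0]],"twist":[[0,0,0],[0,0,0],[0,0,0],[0,0,0]]}'
```

```text
t: 2.78
ee_pos: [0.4963, -0.1521, 0.0193]
tcp_rot: [0.998, -0.07, 0.0, 0.0]
contact_force: [-1.4, 1.4, 3.4]
grip_width: 0.0651
finger_force: 33.8
t: 3.12
ee_pos: [0.4963, -0.1522, 0.0193]
tcp_rot: [0.998, -0.07, 0.0, 0.0]
contact_force: [-2.3, 0.7, 6.2]
grip_width: 0.065
finger_force: 34.0
```

```bash
python3 -m jog '{"gripper":[58,58,58,58,58],"linear":[[0,0,25],[0,0,25],[4,35,0],[4,38,0],[4,38,0]],"twist":[[0,0,0],[0,0,0.05],[0,0,0.07],[0,0,0.07],[0,0,0.07]]}'
python3 -m jog '{"gripper":[58,58,58,58,58],"linear":[[4,38,0],[4,38,0],[2,22,0],[0,0,0],[0,0,0]],"twist":[[0,0,0],[0,0,0],[0,0,0],[0,0,0],[0,0,0]]}'
python3 - <<'E'
from h import *
import pickle
o=bot.observe(); print(o['t'],o['ee_pos'],Rn.from_quat(o['tcp_rot']).as_matrix()[:,0],o['contact_force'])
im=bot.get_image('wrist'); pickle.dump(cam('wrist',o),open('w3.pkl','wb'))
cv2.imwrite('pics/w3.png',cv2.resize(im,(800,600),interpolation=cv2.INTER_CUBIC))
E
```

```text
t: 3.53
ee_pos: [0.5082, -0.0406, 0.0693]
tcp_rot: [0.998, 0.061, 0.001, 0.0]
contact_force: [0.7, 0.1, -1.6]
grip_width: 0.0651
finger_force: 35.0
t: 3.95
ee_pos: [0.5177, 0.0583, 0.0686]
tcp_rot: [0.998, 0.062, -0.0, -0.0]
contact_force: [0.5, -1.1, -1.9]
grip_width: 0.0652
finger_force: 35.0
3.95 [0.51774733 0.0583264  0.06855705] [ 9.92329563e-01  1.23620014e-01 -3.60664572e-04] [ 0.46353722 -1.10800836 -1.88593186]
```

View pics/w3.png

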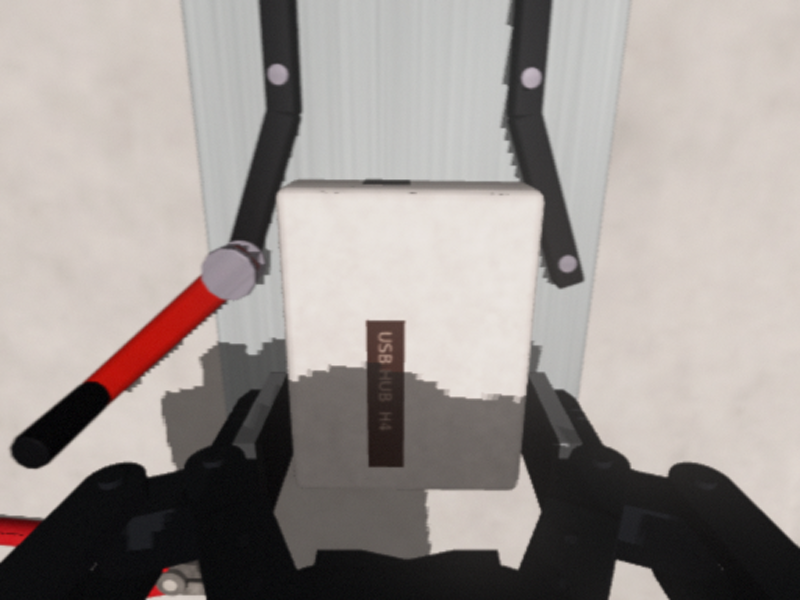

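Above the mouth: the rails' inner bends are at (299,114) and (509,117), and the inner edges at the picture's top are at about (297,0) and (513,0). The housing's far top corners are (281,190) and (543,190). The pin top is at (32,450) and the hinge head at (230,272).

Run:
```python
from h import *
import pickle
np.set_printoptions(precision=4,suppress=True)
C=pickle.load(open('w3.pkl','rb')); f=lambda u:(np.array(u)+.5)/1.5625-.5
L,R=[plane(C,f(p),.020) for p in((299,114),(509,117))]
L2,R2=[plane(C,f(p),.020) for p in((297,0),(513,0))]
print(L,R,np.linalg.norm(L-R),'O',(L+R)/2)
for a,b in((L,L2),(R,R2)): print('yaw',np.arctan2(*(b-a)[1::-1]))
d=((L2+R2)-(L+R))/2; print('mid yaw',np.arctan2(d[1],d[0]),'perp yaw',np.arctan2(*(L-R)[1::-1])-np.pi/2)
for p in((185,0),(228,430),(632,0),(580,395)): print('plate edge',plane(C,f(p),.008))
print('screws', [plane(C,f(p),.020) for p in((277,74),(531,77),(567,264))])
o=bot.observe();z=o['ee_pos'][2]; 
H=[plane(C,f(p),.021+z-.0193) for p in((281,190),(543,190),(518,488),(297,488))]; print(np.array(H),np.mean(H,0))
print('hinge',plane(C,f((230,272)),.036),'pin',plane(C,f((32,450)),.066)); print(o['ee_pos'])
```

```text
[0.5937 0.1033 0.02  ] [0.6013 0.0367 0.02  ] 0.0670270352449365 O [0.5975 0.07   0.02  ]
yaw 0.07860927998961278
yaw 0.1521663801983961
mid yaw 0.11588254162214252 perp yaw 0.11231972280532099
plate edge [0.6235 0.1439 0.008 ]
plate edge [0.4645 0.1275 0.008 ]
plate edge [0.6414 0.0021 0.008 ]
plate edge [ 0.4992 -0.0144  0.008 ]
screws [array([0.6047, 0.1108, 0.02  ]), array([0.6138, 0.0321, 0.02  ]), array([0.5558, 0.0075, 0.02  ])]
[[0.5774 0.0967 0.0702]
 [0.5852 0.035  0.0702]
 [0.5002 0.0244 0.0702]
 [0.4922 0.0878 0.0702]] [0.5387 0.061  0.0702]
hinge [0.5436 0.1191 0.036 ] pin [0.4923 0.1658 0.066 ]
[0.5177 0.0566 0.0685]
```

```bash
python3 -m jog '{"gripper":[58,58,58,58,58],"linear":[[0,1.5,-15],[0,0,-15],[0,0,-10],[0,0,0],[0,0,0]],"twist":[[0,0,-0.006],[0,0,0],[0,0,0],[0,0,0],[0,0,0]]}'
python3 -m jog '{"gripper":[58,58],"linear":[[0,0,0],[0,0,0]],"twist":[[0,0,0],[0,0,0]]}'
```

```text
t: 4.42
ee_pos: [0.5177, 0.057, 0.0282]
tcp_rot: [0.998, 0.056, -0.001, 0.0]
contact_force: [1.5, 0.1, -1.5]
grip_width: 0.0652
finger_force: 36.1
t: 4.58
ee_pos: [0.5181, 0.0579, 0.029]
tcp_rot: [0.998, 0.057, 0.0, 0.0]
contact_force: [0.7, 0.8, -1.9]
grip_width: 0.0654
finger_force: 36.1
```

```bash
python3 -m jog '{"gripper":[58,58,74,74,74],"linear":[[0,0,-2],[0,0,0],[0,0,0],[0,0,0],[0,0,0]],"twist":[[0,0,0],[0,0,0],[0,0,0],[0,0,0],[0,0,0]]}'
python3 -m jog '{"gripper":[74,74,74,74,74],"linear":[[0,0,10],[0,0,25],[-10,0,30],[-30,-4,20],[-30,-4,0]],"twist":[[0,0,0],[0,0,0],[0,0,0],[0,0,0],[0,0,0]]}'
python3 -m jog '{"gripper":[0,0,0,0],"linear":[[-20,-2,0],[0,0,0],[0,0,0],[0,0,0]],"twist":[[0,0,0],[0,0,0],[0,0,0],[0,0,0]]}'
python3 - <<'E'
from h import *
import pickle
o=bot.observe(); print(o['t'],o['ee_pos'],Rn.from_quat(o['tcp_rot']).as_matrix()[:,0],o['contact_force'])
im=bot.get_image('wrist'); pickle.dump(cam('wrist',o),open('w4.pkl','wb'))
cv2.imwrite('pics/w4.png',cv2.resize(im,(800,600),interpolation=cv2.INTER_CUBIC))
E
```

```text
t: 5.0
ee_pos: [0.5182, 0.0585, 0.027]
tcp_rot: [0.998, 0.057, 0.0, -0.0]
contact_force: [0.5, 0.2, 0.3]
grip_width: 0.0741
finger_force: 0.0
t: 5.42
ee_pos: [0.4503, 0.0514, 0.1163]
tcp_rot: [0.998, 0.058, 0.003, -0.0]
contact_force: [0.5, -0.4, 0.3]
grip_width: 0.074
finger_force: 0.0
t: 5.75
ee_pos: [0.4289, 0.0485, 0.1126]
tcp_rot: [0.998, 0.057, 0.001, 0.0]
contact_force: [0.2, -0.3, 0.2]
grip_width: 0.0256
finger_force: 0.0
5.75 [0.42892886 0.04846911 0.11255368] [0.99341417 0.11456472 0.00179434] [ 0.19008104 -0.25159526  0.20352536]
```

View pics/w4.png

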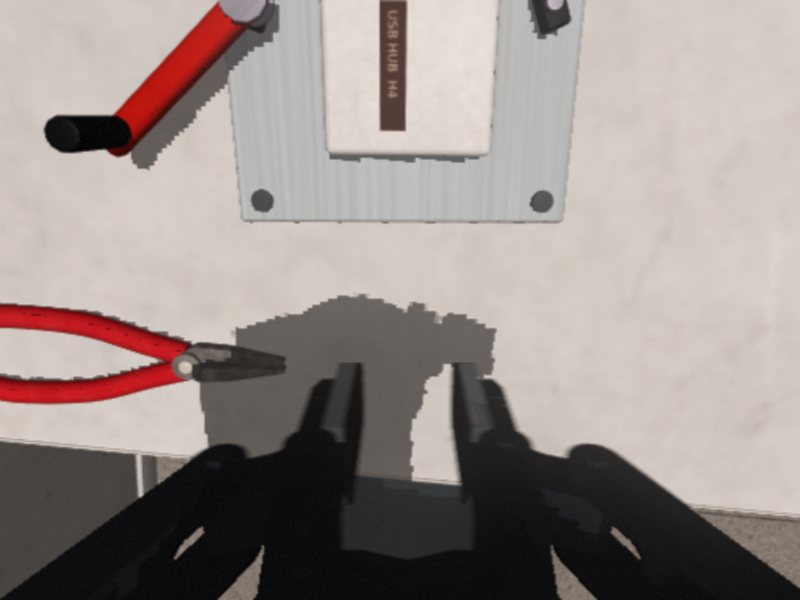

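The housing lies flat and released in the mouth: its tail edge runs from (329,153) to (490,152), the plate's near corners are (243,221) and (563,221), and the pin top is at (62,134). The cutters' tip is at (285,365), so I must stay high there.

Run:
```python
from h import *
import pickle
np.set_printoptions(precision=4,suppress=True)
C=pickle.load(open('w4.pkl','rb')); f=lambda u:(np.array(u)+.5)/1.5625-.5
a,b=[plane(C,f(p),.008) for p in((243,221),(563,221))]; print('plate',a,b,np.linalg.norm(a-b),(a+b)/2,'yaw',np.arctan2(*(a-b)[1::-1])-np.pi/2)
y=.116; print('O',(a+b)[:2]/2+.135*np.array([np.cos(y),np.sin(y)]))
c,d=[plane(C,f(p),.029) for p in((329,153),(490,152))]; print('tail',c,d,np.linalg.norm(c-d),(c+d)/2,'yaw',np.arctan2(*(c-d)[1::-1])-np.pi/2)
print('pin',plane(C,f((62,134)),.066),'cutter tip',plane(C,f((285,365)),.01))
o=bot.observe(); print(o['ee_pos'],2*np.arctan2(*np.array(o['tcp_rot'])[1::-1]))
```

```text
plate [0.4556 0.1264 0.008 ] [ 0.4724 -0.0165  0.008 ] 0.14387318699905788 [0.464 0.055 0.008] yaw 0.11668395174281732
O [0.5981 0.0706]
tail [0.4915 0.0872 0.029 ] [0.4993 0.0246 0.029 ] 0.06312761725273688 [0.4954 0.0559 0.029 ] yaw 0.12276893458343219
pin [0.4906 0.1672 0.066 ] cutter tip [0.3869 0.1042 0.01  ]
[0.429  0.0486 0.1123] 0.11488260176490805
```

```bash
python3 -m jog '{"gripper":[0,0,0,0,0],"linear":[[10,2,-30],[15,2,-25],[15,2,-20],[0,0,-7],[0,0,0]],"twist":[[0,0,0],[0,0,0],[0,0,0],[0,0,0],[0,0,0]]}'
python3 -m jog '{"gripper":[0,0],"linear":[[0,0,0],[0,0,0]],"twist":[[0,0,0],[0,0,0]]}'
```

```text
t: 6.22
ee_pos: [0.4673, 0.0547, 0.0277]
tcp_rot: [0.998, 0.057, -0.002, -0.001]
contact_force: [-1.0, -0.7, -0.3]
grip_width: -0.0001
finger_force: 0.0
t: 6.38
ee_pos: [0.4682, 0.0545, 0.0305]
tcp_rot: [0.998, 0.057, 0.0, -0.0]
contact_force: [0.2, 0.0, 0.7]
grip_width: -0.0001
finger_force: 0.0
```

```bash
python3 -m jog '{"gripper":[0,0,0,0,0],"linear":[[6,0.7,0],[5,0.6,0],[5,0.6,0],[5,0.6,0],[5,0.6,0]],"twist":[[0,0,0],[0,0,0],[0,0,0],[0,0,0],[0,0,0]]}'
python3 -m jog '{"gripper":[0,0,0,0,0],"linear":[[5,0.6,0],[5,0.6,0],[5,0.6,0],[5,0.6,0],[5,0.6,0]],"twist":[[0,0,0],[0,0,0],[0,0,0],[0,0,0],[0,0,0]]}'
python3 -m jog '{"gripper":[0,0,0,0,0],"linear":[[5,0.6,0],[5,0.6,0],[4,0.5,0],[4,0.5,0],[0,0,0]],"twist":[[0,0,0],[0,0,0],[0,0,0],[0,0,0],[0,0,0]]}'
```

```text
t: 6.8
ee_pos: [0.4945, 0.0574, 0.0299]
tcp_rot: [0.998, 0.057, 0.0, 0.0]
contact_force: [-1.9, 0.3, 1.7]
grip_width: -0.0001
finger_force: 0.8
t: 7.22
ee_pos: [0.5195, 0.0605, 0.0297]
tcp_rot: [0.998, 0.057, -0.0, -0.0]
contact_force: [-1.8, -0.3, 1.3]
grip_width: 0.0002
finger_force: 0.8
t: 7.63
ee_pos: [0.5379, 0.0628, 0.0298]
tcp_rot: [0.998, 0.057, 0.0, -0.0]
contact_force: [-0.8, -0.7, 0.7]
grip_width: -0.0
finger_force: 0.0
```

```bash
python3 -m jog '{"gripper":[0,0,0,0,0],"linear":[[2,0.2,0],[2,0.2,0],[2,0.3,0],[1,0.1,0],[0,0,0]],"twist":[[0,0,0],[0,0,0],[0,0,0],[0,0,0],[0,0,0]]}'
python3 -m jog '{"gripper":[0,0,0],"linear":[[1,0.1,0],[1,0.1,0],[0,0,0]],"twist":[[0,0,0],[0,0,0],[0,0,0]]}'
```

```text
t: 8.05
ee_pos: [0.5443, 0.0635, 0.0297]
tcp_rot: [0.998, 0.057, 0.0, -0.0]
contact_force: [0.6, -0.6, 0.8]
grip_width: 0.0004
finger_force: 0.0
t: 8.3
ee_pos: [0.5461, 0.0637, 0.0297]
tcp_rot: [0.998, 0.057, 0.0, -0.0]
contact_force: [-0.7, -0.8, 0.5]
grip_width: 0.0002
finger_force: 0.2
```

```bash
for i in 1; do :; done; python3 -m jog '{"gripper":[0,0,0],"linear":[[1,0.1,0],[1,0.1,0],[0,0,0]],"twist":[[0,0,0],[0,0,0],[0,0,0]]}'|grep -E 'ee_|cont'
python3 -m jog '{"gripper":[0,0,0],"linear":[[1,0.1,0],[1,0.1,0],[0,0,0]],"twist":[[0,0,0],[0,0,0],[0,0,0]]}'|grep -E 'ee_|cont'
```

```text
ee_pos: [0.5481, 0.0639, 0.0297]
contact_force: [-0.7, 0.7, -0.2]
ee_pos: [0.5502, 0.0641, 0.0297]
contact_force: [-1.3, -1.2, 0.8]
```

```bash
python3 -m jog '{"gripper":[0,0],"linear":[[1,0.1,0],[0,0,0]],"twist":[[0,0,0],[0,0,0]]}'|grep -E 'ee_|cont'
python3 -m jog '{"gripper":[0,0],"linear":[[1,0.1,0],[0,0,0]],"twist":[[0,0,0],[0,0,0]]}'|grep -E 'ee_|cont'
```

```text
ee_pos: [0.5503, 0.0641, 0.0296]
contact_force: [-5.4, -0.4, 3.7]
ee_pos: [0.5504, 0.0641, 0.0294]
contact_force: [-9.5, -0.8, 6.7]
```

```bash
python3 -m jog '{"gripper":[0,0],"linear":[[1,0.1,0],[0,0,0]],"twist":[[0,0,0],[0,0,0]]}'|grep -E 'ee_|cont'
```

```text
ee_pos: [0.5505, 0.0641, 0.0292]
contact_force: [-11.9, -0.1, 8.7]
```

```bash
python3 -m jog '{"gripper":[0,0,0,0],"linear":[[-0.4,0,0],[0,0,0],[0,0,0],[0,0,0]],"twist":[[0,0,0],[0,0,0],[0,0,0],[0,0,0]]}'|grep -E 'ee_|cont'
python3 -m jog '{"gripper":[0,0,0,0],"linear":[[0,0,0],[0,0,0],[0,0,0],[0,0,0]],"twist":[[0,0,0],[0,0,0],[0,0,0],[0,0,0]]}'|grep -E 'ee_|cont'
python3 - <<'E'
from h import *
o=bot.observe(); print(o['t'],o['ee_pos'],o['contact_force'])
im=bot.get_image('side'); im2=bot.get_image('scene')
cv2.imwrite('pics/s5.png',np.hstack([cv2.resize(i[120:270,240:370],(400,461),interpolation=cv2.INTER_CUBIC) for i in(im,im2)]))
E
```

```text
ee_pos: [0.5504, 0.0641, 0.0292]
contact_force: [-10.6, -1.2, 6.6]
ee_pos: [0.5504, 0.0641, 0.0292]
contact_force: [-10.1, -0.6, 6.5]
9.9667 [0.55042711 0.06411717 0.02919701] [-10.11687023  -0.60726471   6.51919024]
```

View pics/s5.png

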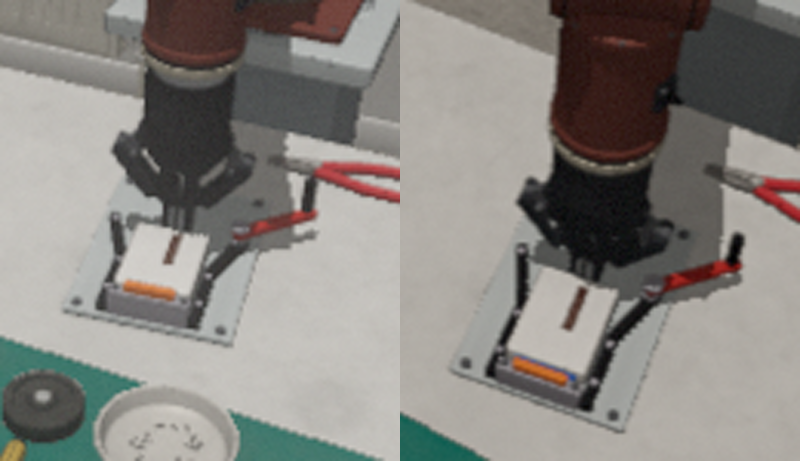

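Both outer views show the housing inside the parallel rails, its front at the orange-capped stop with the blue bumper touching its edge. The fingertips are at the tail and the keeper is still open. The force held at about 10 N for more than 0.5 s. Next I back off and go above the pin.

```bash
python3 -m jog '{"gripper":[0,0,0,40,40],"linear":[[-8,-1,0],[-12,-1,2],[0,0,30],[0,0,35],[-10,20,25]],"twist":[[0,0,0],[0,0,0],[0,0,0],[0,0,0],[0,0,0]]}'
python3 -m jog '{"gripper":[40,40,40,40,40],"linear":[[-10,28,0],[-10,28,0],[-9,27,0],[0,0,0],[0,0,0]],"twist":[[0,0,0],[0,0,0],[0,0,0],[0,0,0],[0,0,0]]}'
python3 - <<'E'
from h import *
import pickle
o=bot.observe(); print(o['t'],o['ee_pos'],o['tcp_rot'],o['joint_positions'])
im=bot.get_image('wrist'); pickle.dump(cam('wrist',o),open('w6.pkl','wb'))
cv2.imwrite('pics/w6.png',cv2.resize(im,(800,600),interpolation=cv2.INTER_CUBIC))
E
```

```text
t: 10.48
ee_pos: [0.5246, 0.0787, 0.124]
tcp_rot: [0.999, 0.055, 0.001, 0.001]
contact_force: [0.6, 0.6, 0.2]
grip_width: 0.0235
finger_force: 0.0
t: 10.9
ee_pos: [0.4933, 0.167, 0.1221]
tcp_rot: [0.998, 0.059, 0.001, -0.0]
contact_force: [0.0, -0.5, -0.6]
grip_width: 0.04
finger_force: 0.0
10.9 [0.49325178 0.16703744 0.12206847] [ 9.98254371e-01  5.90564708e-02  6.88495104e-04 -2.64738051e-04] [ 0.06944928  0.22254823 -0.53431662  1.90589875  0.1303267   1.04556541
 -1.97206297]
```

View pics/w6.png

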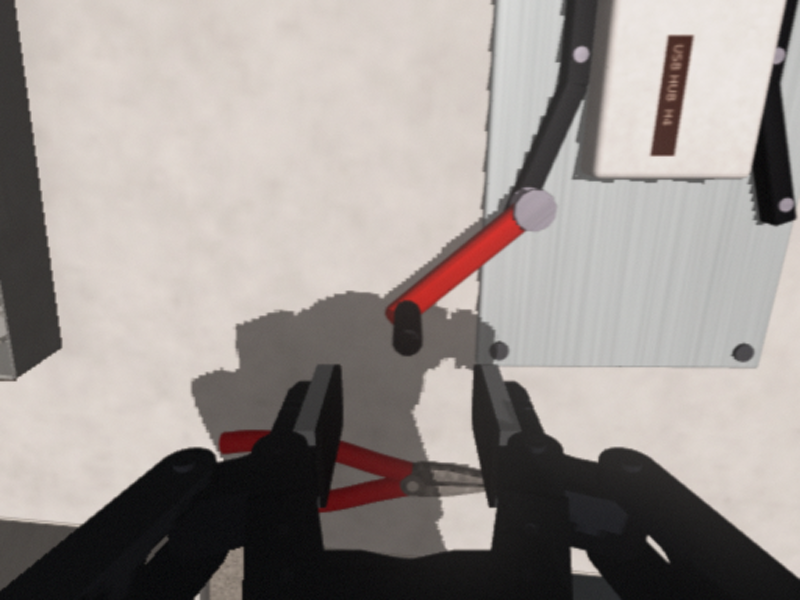

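Wrist view: the pin top is at (407,340), between the jaws, and the hinge head is at (534,210). The housing's tail edge runs from (593,176) to (750,177).

Run:
```python
from h import *
import pickle
np.set_printoptions(precision=4,suppress=True)
C=pickle.load(open('w6.pkl','rb')); C4=pickle.load(open('w4.pkl','rb'));f=lambda u:(np.array(u)+.5)/1.5625-.5
p=plane(C,f((407,340)),.066); h=plane(C,f((534,210)),.036); print('pin',p,tri((C,C4),(f((407,340)),f((62,134)))),'hinge',h,np.linalg.norm((p-h)[:2]))
y=.116;R=np.array([[np.cos(y),-np.sin(y)],[np.sin(y),np.cos(y)]]);O=np.array([.598,.0695])
for q in((593,176),(750,177)): print('tail nest',R.T@(plane(C,f(q),.029)[:2]-O))
print('plate corner nest',R.T@(plane(C,f((758,367)),.008)[:2]-O))
h=O+R@[-.049,.056]; print('hinge',h); v=R.T@(p[:2]-h); th=np.arctan2(-v[0],-v[1]); print(th)
prev=p[:2]
T=np.linspace(th,0,16)
for t in T[1:]:
    q=h+R@(.07*np.array([-np.sin(t),-np.cos(t)])); print(round(t,2),q,np.round((q-prev)*1e3,1)); prev=q
print(bot.observe()['ee_pos'])
```

```text
pin [0.4922 0.1676 0.066 ] [0.491  0.1677 0.0646] hinge [0.5429 0.1211 0.036 ] 0.06869285197787911
tail nest [-0.0357  0.0326]
tail nest [-0.0359 -0.0327]
plate corner nest [-0.1343 -0.071 ]
hinge [0.5428 0.1195]
2.446736970488033
2.28 [0.4849 0.1588] [-7.3 -8.8]
2.12 [0.4793 0.1489] [-5.6 -9.9]
1.96 [0.4754 0.1382] [ -3.9 -10.7]
1.79 [0.4733 0.127 ] [ -2.1 -11.2]
1.63 [0.473  0.1156] [ -0.3 -11.4]
1.47 [0.4745 0.1043] [  1.6 -11.3]
1.3 [0.4779 0.0934] [  3.4 -10.9]
1.14 [0.483  0.0832] [  5.1 -10.2]
0.98 [0.4897 0.0739] [ 6.7 -9.2]
0.82 [0.4978 0.0659] [ 8.1 -8. ]
0.65 [0.5071 0.0593] [ 9.3 -6.6]
0.49 [0.5173 0.0543] [10.2 -5. ]
0.33 [0.5282 0.051 ] [10.9 -3.3]
0.16 [0.5396 0.0495] [11.3 -1.5]
0.0 [0.5509 0.0499] [11.4  0.4]
[0.4938 0.1655 0.1219]
```

```bash
python3 -m jog '{"gripper":[40,40,40,40,40],"linear":[[-1.5,1.5,-25],[0,0,-25],[0,0,-14],[0,0,0],[0,0,0]],"twist":[[0,0,0],[0,0,0],[0,0,0],[0,0,0],[0,0,0]]}'
python3 -m jog '{"gripper":[6,6,6,6,6],"linear":[[0,0,0],[0,0,0],[0,0,0],[0,0,0],[0,0,0]],"twist":[[0,0,0],[0,0,0],[0,0,0],[0,0,0],[0,0,0]]}' 25
```

```text
t: 11.37
ee_pos: [0.4922, 0.1656, 0.0574]
tcp_rot: [0.998, 0.057, -0.001, 0.0]
contact_force: [0.7, 0.3, 0.2]
grip_width: 0.0399
finger_force: 0.0
t: 11.78
ee_pos: [0.4929, 0.1671, 0.0588]
tcp_rot: [0.998, 0.057, 0.001, -0.0]
contact_force: [-1.6, -0.9, 7.4]
grip_width: 0.0112
finger_force: 25.5
```

```bash
python3 -m jog '{"gripper":[6,6,6,6,6],"linear":[[-7.3,-8.8,0],[-5.6,-9.9,0],[-3.9,-10.7,0],[-2.1,-11.2,0],[-0.3,-11.4,0]],"twist":[[0,0,0],[0,0,0],[0,0,0],[0,0,0],[0,0,0]]}'
python3 -m jog '{"gripper":[6],"linear":[[0,0,0]],"twist":[[0,0,0]]}'
```

```text
t: 12.2
ee_pos: [0.4721, 0.115, 0.0585]
tcp_rot: [0.998, 0.058, 0.0, -0.0]
contact_force: [1.5, 2.6, 5.1]
grip_width: 0.0107
finger_force: 25.7
t: 12.28
ee_pos: [0.4725, 0.1124, 0.0583]
tcp_rot: [0.998, 0.056, 0.0, 0.001]
contact_force: [-3.6, -2.0, 9.0]
grip_width: 0.0108
finger_force: 26.2
```

```bash
python3 -m jog '{"gripper":[6,6,6,6,6],"linear":[[1.6,-10,0],[3.4,-10.6,0],[5.1,-10.2,0],[6.7,-9.2,0],[8.1,-8,0]],"twist":[[0,0,0],[0,0,0],[0,0,0],[0,0,0],[0,0,0]]}'
python3 -m jog '{"gripper":[6],"linear":[[0,0,0]],"twist":[[0,0,0]]}'
```

```text
t: 12.7
ee_pos: [0.4978, 0.0661, 0.0581]
tcp_rot: [0.998, 0.057, 0.0, 0.0]
contact_force: [-2.0, 2.6, 4.2]
grip_width: 0.0107
finger_force: 25.9
t: 12.78
ee_pos: [0.4994, 0.0649, 0.0581]
tcp_rot: [0.998, 0.056, 0.001, 0.0]
contact_force: [0.1, -0.8, 6.6]
grip_width: 0.011
finger_force: 26.2
```

```bash
python3 -m jog '{"gripper":[6,6,6,6,6],"linear":[[8.5,-6.2,0],[10.2,-5,0],[10.9,-3.3,0],[10,-1.4,0],[6,0,0]],"twist":[[0,0,0],[0,0,0],[0,0,0],[0,0,0],[0,0,0]]}'
python3 -m jog '{"gripper":[6,6],"linear":[[3,0.2,0],[0,0,0]],"twist":[[0,0,0],[0,0,0]]}'
```

```text
t: 13.2
ee_pos: [0.544, 0.0503, 0.058]
tcp_rot: [0.998, 0.057, -0.0, 0.0]
contact_force: [-2.9, -2.4, 9.2]
grip_width: 0.011
finger_force: 26.5
t: 13.37
ee_pos: [0.5469, 0.0504, 0.058]
tcp_rot: [0.998, 0.057, -0.0, 0.001]
contact_force: [-1.4, -1.9, 7.9]
grip_width: 0.0111
finger_force: 26.4
```

```bash
python3 -m jog '{"gripper":[6,6,6],"linear":[[2,0.1,0],[0,0,0],[0,0,0]],"twist":[[0,0,0],[0,0,0],[0,0,0]]}'|grep -E 'ee_|cont'
python3 -m jog '{"gripper":[6,6,6],"linear":[[2,0.2,0],[0,0,0],[0,0,0]],"twist":[[0,0,0],[0,0,0],[0,0,0]]}'|grep -E 'ee_|cont'
python3 -m jog '{"gripper":[6,6,6],"linear":[[1.5,0.2,0],[0,0,0],[0,0,0]],"twist":[[0,0,0],[0,0,0],[0,0,0]]}'|grep -E 'ee_|cont'
```

```text
ee_pos: [0.5486, 0.0504, 0.058]
contact_force: [-0.4, -2.3, 5.9]
ee_pos: [0.5504, 0.0505, 0.058]
contact_force: [-1.0, -1.7, 7.6]
ee_pos: [0.552, 0.0507, 0.058]
contact_force: [-0.7, -1.9, 5.4]
```

```bash
python3 -m jog '{"gripper":[6,6,6],"linear":[[1.2,0.1,0],[0,0,0],[0,0,0]],"twist":[[0,0,0],[0,0,0],[0,0,0]]}'|grep -E 'ee_|cont'
python3 - <<'E'
from h import *
import pickle
o=bot.observe(); im=bot.get_image('wrist'); pickle.dump(cam('wrist',o),open('w7.pkl','wb')); print(o['ee_pos'])
cv2.imwrite('pics/w7.png',cv2.resize(im,(800,600),interpolation=cv2.INTER_CUBIC))
E
```

```text
ee_pos: [0.5531, 0.0507, 0.058]
contact_force: [-0.5, -2.7, 6.2]
[0.55313474 0.05073529 0.05798454]
```

View pics/w7.png

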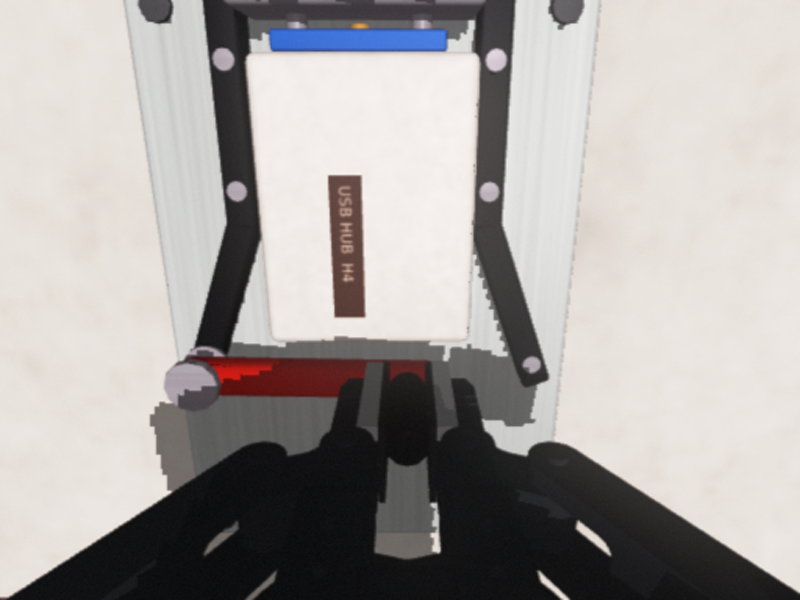

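The housing bears on the blue bumper: the bumper's lower edge is at y=51 and the housing's front edge at y=53. The bar lies behind the tail, with its front edge running from about (205,357) to (430,361) and its back edge from (218,396) to (342,397).

Run:
```python
from h import *
import pickle
C=pickle.load(open('w7.pkl','rb')); f=lambda u:(np.array(u)+.5)/1.5625-.5
im=cv2.imread('pics/w7.png').astype(int)
y=.116;R=np.array([[np.cos(y),-np.sin(y)],[np.sin(y),np.cos(y)]]);O=np.array([.598,.0695])
N=lambda q,z:R.T@(plane(C,f(q),z)[:2]-O)
red=(im[...,2]>70)&(im[...,2]>2.2*im[...,1])
E=[];B=[]
for c in range(235,340,8):
    r=np.where(red[330:430,c])[0]+330; E.append(N((c,r.min()),.032)); B.append(N((c,r.max()),.032))
for n,e in(('front',E),('back',B)):
    p=np.polyfit([q[1] for q in e],[q[0] for q in e],1); print(n,'slope(theta sign: +=open)',p[0],'x at y=.02',np.polyval(p,.02))
print('tail',N((273,339),.029),N((467,338),.029),'front',N((250,54),.029),N((478,54),.029))
c=N((233,382),.036); print('hinge',N((191,384),.036)); print('tcp',R.T@(bot.observe()['ee_pos'][:2]-O))
```

```text
front slope(theta sign: +=open) 0.03200781340147081 x at y=.02 -0.04115090116439043
back slope(theta sign: +=open) -0.009241631599757995 x at y=.02 -0.05379350331783385
tail [-0.03513066  0.03072202] [-0.03481087 -0.03236234] front [0.04988156 0.03008596] [ 0.04990158 -0.03225609]
hinge [-0.04766785  0.05625572]
tcp [-0.04675411 -0.01344778]
```

```bash
python3 -m jog '{"gripper":[6,6,6],"linear":[[1.2,0.1,0],[0,0,0],[0,0,0]],"twist":[[0,0,0],[0,0,0],[0,0,0]]}'|grep -E 'ee_|cont'
```

```text
ee_pos: [0.5542, 0.0508, 0.058]
contact_force: [-1.7, -3.1, 7.8]
```

```bash
python3 -m jog '{"gripper":[30,30,30,30,30],"linear":[[0,0,0],[0,0,0],[0,0,0],[0,0,20],[0,0,35]],"twist":[[0,0,0],[0,0,0],[0,0,0],[0,0,0],[0,0,0]]}'
python3 -m jog '{"gripper":[30,30,30,30,30],"linear":[[0,0,35],[-20,0,20],[-20,0,0],[0,0,0],[0,0,0]],"twist":[[0,0,0],[0,0,0],[0,0,0],[0,0,0],[0,0,0]]}'
python3 - <<'E'
from h import *
import pickle
o=bot.observe(); im=bot.get_image('wrist'); pickle.dump(cam('wrist',o),open('w8.pkl','wb')); print(o['ee_pos'])
cv2.imwrite('pics/w8.png',cv2.resize(im,(800,600),interpolation=cv2.INTER_CUBIC))
E
```

```text
t: 15.08
ee_pos: [0.5513, 0.0515, 0.1094]
tcp_rot: [0.998, 0.057, -0.004, -0.0]
contact_force: [0.4, -0.2, 0.1]
grip_width: 0.0298
finger_force: 0.0
t: 15.5
ee_pos: [0.5138, 0.0517, 0.1678]
tcp_rot: [0.998, 0.057, 0.0, 0.0]
contact_force: [-0.1, -0.3, -0.3]
grip_width: 0.0303
finger_force: 0.0
[0.51379168 0.05172759 0.16784222]
```

View pics/w8.png

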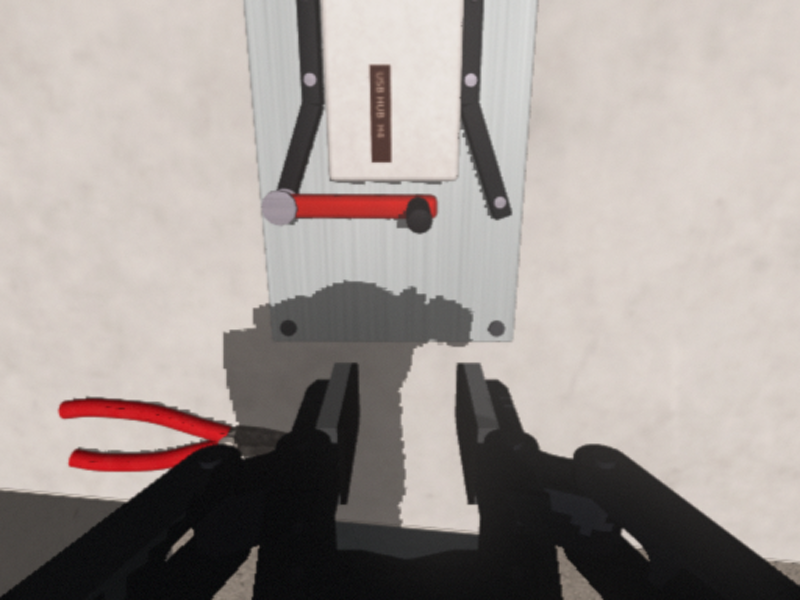

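The keeper bar lies parallel to the housing's tail: the bar runs from (295,207) to (436,207) and the tail is at y=180. The housing is unmoved, and the gripper is clear of everything.

```bash
python3 -c "
from bench import bot
print(bot.job_done())"
```

```text
the job is handed in; nothing more can be done
None
```

The job is handed in: the housing is home against the blue bumper, held there at about 10 N (12 N along the push at most) for over half a second, and the red keeper is shut behind it and released.

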